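# Centre a carved rosette block under the pointer between two stops

### The arm

A 6-joint arm with a two-finger parallel gripper is mounted at the origin on the work surface. World frame = base frame: x ahead of the robot, y to its left, z up, the work surface at z = 0. Lengths are in m, angles in rad, forces in N, time in s.
With the tool pointing down it reaches from about 0.4 to 0.825 m from the base axis. Payload 7 kg.
Tool frame: the origin (TCP) lies midway between the tips of the shut fingers; the grasp point (between the pads) lies 19 mm behind it; z points along the fingers, y is the direction in which the jaws open and shut (so a half turn about z gives the same grasp; the last joint's range is limited). The gripper opens to 85 mm and grips with 20 to 120 N. Pads are 22 mm wide; open, the fingers measure 114 mm over their backs; the gripper's body (76 mm by 85 mm) begins 54 mm behind the grasp point. The pads swing forward as they close: fully open they stand 13 mm farther back than shut.
Start: joints at [-1.046, 0.359, 0.012, 0, -1.224, -0.288], TCP at [0.158, -0.656, 0.231] pointing down, gripper open.
Joint ranges: [-3.07, 3.07], [-1.43, 2.12], [-1.02, 1.25], [-3.03, 1.67], [-3.05, -0], [-3.03, 3.03]. Speed limits (rad/s): [2.39, 2.39, 3.01, 3.14, 3.14, 3.14].

### API

Orientations are given as a unit quaternion [w, x, y, z].
In Python, from station import ctrl gives the robot as it stands.
- The arm moves only by the tool arm_command, never from a script. Its argument "motion" is a list that holds one entry, the list of rows, each a list of 7 numbers: the gripper command: -1 is shut, 1 is fully open, values between are in proportion, then the shift along the tool's x, y, z in units of 40 mm (1.0 is 40 mm), then the turn, a rotation vector about the tool's x, y, z in units of 5 degrees (1.0 is 5 degrees). A call has exactly 5 rows; each row is the pose to reach, as a shift and turn from the pose commanded when the call began, along the tool's axes at that moment; what a row does not reach only later rows make up. A row lasts 1/8 s, in which the tool goes at most 62.5 mm and 10.7 degrees, less where a joint would pass 70% of its speed; a pose out of reach is approached as far as the arm can. A call with a gripper value outside its range is refused whole. The fingers move at their own pace and stop on an object; "squeeze" is the grip in N (left out, the last holds). Time passes only in rows, so rows that repeat a pose let the fingers close, or fill a call up. It gives the time, the measured TCP pose, the force and the opening at its end, in the units of the state.
- ctrl.get_state(): the state, without advancing time (a new reading comes with each control period).
- ctrl.capture(name): name is "scene" or "side" or "wrist"; returns the picture (400x640x3 uint8, red, green, blue); there is no depth.
- ctrl.get_calibration(name): a dict with "fx", "fy", "cx", "cy" (pixels), "R" (3x3) and "t" (3): a world point X has camera coordinates R X + t; the wrist camera has in their place "mount" (4x4, takes a point from camera to tool coordinates, whose origin is the TCP and whose axes are the flange's). Camera axes: x right, y down, z forward; pixel columns grow to the right and rows downward; lengths in m; the calibration is good to about 2 mm. A picture is of the moment at which its call begins: read the wrist's pose just before it. get_calibration takes no time and is no camera call.
- ctrl.sign_off(): hands the job in, once; it reports no verdict.
The state is a dict: "t": time; "joint_pos": joint angles; "dq": joint speeds; "joint_torque": joint torques, N m; "tcp_pos": TCP position; "tcp_rot": TCP orientation; "force": force on the tool from outside, world axes, zero at the start; "moment": the same for the moment, N m; "width": finger opening in m.
Only numpy, scipy, OpenCV 4.12 (cv2) and the standard library are available. Lean on these libraries where they do the work, as an engineer would, in place of code of your own. Each camera call takes 0.05 s, during which the arm holds its last target. There are 200 camera calls.

### The job

Slide the two stiff end stops along the carving cradle, tapping or nudging them from opposite sides in turn, until the loose rosette block sits centred under the brass pointer with both stops snug against its ends (a stop gone too far can be drawn back by its tab). Feel for the block: once it is centred, nip it between the stops with about 4 N for a moment (over and above the stop's own drag), and never press a stop on it with more than 9 N, nor the gripper with more than 10 N. Then let go, with the block flat and square in the channel and the other things left where they are.

Things in the scene. Friction and masses are not known exactly. Their poses are not given: they have to be found in the camera images.
- bed: Wooden carving cradle fixed to the bench: flat bed 144 (x) x 380 (y) x 20 high, with a low rail 14 wide, 12 high along each long side, leaving a channel 116 wide along y. Origin: centre of the underside, on the bench. y runs along the channel towards the left stop; z up. Place and yaw (up to 17 degrees) vary. Sizes in mm.
- left_stop: Wooden stop sliding in the channel, at the bed's +y end: cross bar 104 (x) x 26 (y), top 52 above the bench; on its middle an upright tab 34 (x) x 16 (y), top 95 above the bench. Origin: mid-stop, 20 above the bench; inner face 13 towards the block, tab's outer face 8 the other way. Axes as the bed's. Inner face: thin firm cork. Steady dry drag of 10 N; stays where left, cannot turn or lift. Sizes in mm.
- right_stop: The same stop mirrored, at the -y end: inner face 13 towards +y of its origin, the tab's outer face 8 towards -y. Same sizes, axes and drag of 10 N. Under a push that is held, either stop creeps a little, so that more of the push reaches the block: do not lean on it for long. Sizes in mm.
- block: Loose pale wooden block 98 (x) x 100 (y) x 30 high, with a low carved rosette on top (to 39) and a short dark centre line at its near and far edges. Lies on the bed between the stops, some 9 clear of each rail, a little askew at first; the flat stops square it up. Origin: centre of its underside; y along the channel. About 0.2 kg; slides with 0.5 to 3 N. Sizes in mm.
- pointer: Brass pointer fixed on the far (+x) rail, its place along it varies. Its thin tip, 66 to 69 above the bench, reaches 31 from the origin over the block's far edge; the channel's middle is free. Origin: on the rail's top, 32 above the bench, in line with the tip; axes as the bed's. The block is centred when its origin has the same y along the bed as this origin. Sizes in mm.
- mallet: Turned carver's mallet standing on its head, 80 across, 200 high; a bystander. Origin: centre of the underside. Sizes in mm.
- gouge: Carving gouge lying flat, wooden handle and steel blade, about 250 long and 24 high; a bystander. Origin: at the underside, where handle meets blade; its x axis points along the blade. Sizes in mm.
- carved_ring: Wooden ring 80 across, 30 high, lying flat; a bystander. Origin: centre of the underside. Sizes in mm.
Not all that is in view belongs to the job. Leave any orange or red look-alike of the block alone.

How it is judged:
On the way:
1. the block is nipped under the pointer (within 3 mm along the bed): both stops press on it, each with over 1 N and one with over 2.5 N (y of block in the frame of pointer between -0.003 and 0.003 m and contact force between block and left_stop above 1 N and contact force between block and right_stop above 1 N and (contact force between block and left_stop above 2.5 N or contact force between block and right_stop above 2.5 N)), for 0.2 s.
At the end, for the whole second after the job is handed in: The block lies flat and at rest in the channel, square to it within 2 degrees, its middle within 3 mm of the pointer along the bed, and each stop's inner face is within 1.5 mm of the block's end (y of block in the frame of pointer between -0.003 and 0.003 m and y of left_stop in the frame of block between 0.0615 and 0.0645 m and y of right_stop in the frame of block between -0.0645 and -0.0615 m and angle between the y axis of block and the y axis of bed, either way round below 0.035 rad and angle between block's own z axis and vertical below 0.03 rad and z of block in the frame of bed below 0.0215 m and linear speed of block below 0.005 m/s); the robot touches nothing.
It fails at once if a stop presses on the block with more than 9 N (contact force between block and left_stop above 9 N or contact force between block and right_stop above 9 N).
It fails at once if the robot presses on the block with more than 10 N (contact force between the arm and block above 10 N).
It fails at once if the block is tipped or lifted out of the channel (angle between block's own z axis and vertical above 0.15 rad or z of block in the frame of bed above 0.03 m).
It fails at once if a bystander is moved by more than 20 mm (distance of any of mallet, gouge, carved_ring from where it was at the start of the episode above 0.02 m).
It also fails if it takes over 58 s, if anything falls off the work surface, if the arm or the gripper's body presses on something with over 40 N, if the wrist force passes 120 N, or if a joint passes its speed limit or range.

## Working session

There is one attempt and no reset: what is moved stays moved. The work goes in short steps, Python scripts to look and compute and a tool call to move; the robot and the scene stay as the last step left them, time stands still between calls to the robot, and variables do not carry over. Pictures are saved under pics/ and viewed, about 8 in all and at most 12, crops included, and the job is handed in when it is done.

Besides the shell and the picture viewer there is one more tool, called after "Emit:" by a JSON object that holds its "method" and its "body". arm_command: Moves the arm, as the interface text tells. Its arguments: {"type":"object","properties":{"motion":{"type":"array","items":{"type":"array","items":{"type":"array","items":{"type":"number"}}}},"squeeze":{"type":"number"}},"required":["motion"]}

```bash
mkdir -p pics; ls; python3 - <<'E'
from station import ctrl
import cv2,numpy as np
s=ctrl.get_state();print(s)
a=ctrl.capture("scene");b=ctrl.capture("side")
for n,i in(("scene",a),("side",b)):
    cv2.imwrite(f"pics/{n}0.png",i[:,:,::-1]);c=ctrl.get_calibration(n);print(c)
print(ctrl.get_calibration("wrist"))
E
```

```text
pics
{'t': 0.0, 'joint_pos': array([-1.04594609e+00,  3.59384350e-01,  1.10543838e-02, -3.38953325e-04,
       -1.22407081e+00, -2.88092150e-01]), 'dq': array([-0.00091908,  0.00031845,  0.0012358 ,  0.00215943,  0.00017724,
        0.00061424]), 'joint_torque': array([ 2.11385595e-03, -5.83320415e+01,  2.93419182e+01,  6.93651214e+00,
       -6.10641990e-03,  1.64241681e-05]), 'tcp_pos': array([ 0.15817935, -0.65571765,  0.23036537]), 'tcp_rot': array([-1.70814034e-04, -1.18045397e-01,  9.93007863e-01,  7.99860707e-04]), 'force': array([ 0.41160141, -0.1791921 ,  0.25887859]), 'moment': array([-0.04642419,  0.02812403,  0.08472223]), 'width': 0.0851662505401741}
{'fx': 403.30547776120204, 'fy': 403.30547776120204, 'cx': 319.99103651200835, 'cy': 201.5847842911096, 'R': array([[ 0.421754  ,  0.90662517,  0.01242487],
       [ 0.66890735, -0.30186034, -0.67929618],
       [-0.61211643,  0.29480696, -0.73375904]]), 't': array([-0.19984645, -0.33017423,  1.48228234])}
{'fx': 401.86433689444664, 'fy': 401.86433689444664, 'cx': 322.95014485821065, 'cy': 201.16505624166672, 'R': array([[-0.89444463, -0.44697885,  0.01336861],
       [-0.29335002,  0.5639311 , -0.77196339],
       [ 0.33751233, -0.69440019, -0.63552639]]), 't': array([0.48392187, 0.23722145, 1.14351017])}
{'fx': 340.3942448437923, 'fy': 340.3942448437923, 'cx': 315.6654572581685, 'cy': 208.50279153998085, 'mount': array([[-7.51969801e-04, -9.64080419e-01, -2.65609452e-01,
         6.72419965e-02],
       [ 9.99998994e-01, -1.04441123e-03,  9.59782768e-04,
        -1.00464333e-03],
       [-1.20271327e-03, -2.65608463e-01,  9.64080234e-01,
        -1.42700325e-01],
       [ 0.00000000e+00,  0.00000000e+00,  0.00000000e+00,
         1.00000000e+00]])}
```

View pics/scene0.png

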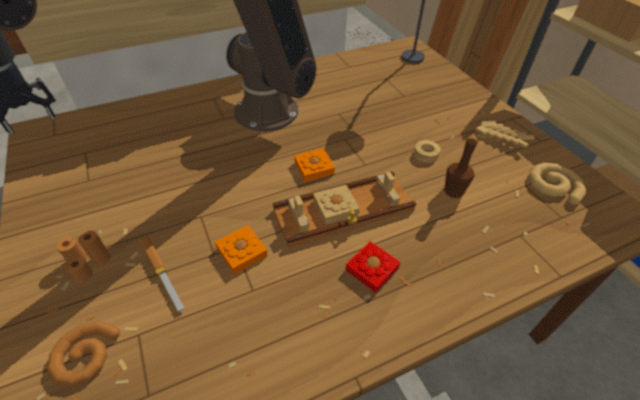

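View pics/side0.png

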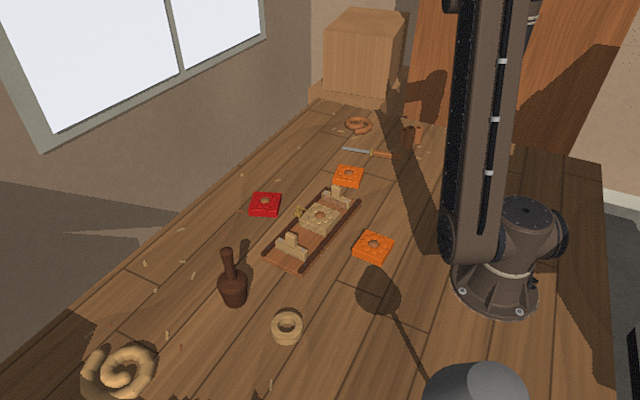

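The scene picture shows the cradle spanning about (275,205) to (413,205), with the block at (337,205), the stops at (297,213) and (390,187), and the pointer at (348,220). The red and orange look-alikes lie around it. I'll enlarge that area for better pixel readings.

```bash
python3 - <<'E'
import cv2
a=cv2.imread("pics/scene0.png")[160:250,265:425]
b=cv2.imread("pics/side0.png")[175:280,255:370]
cv2.imwrite("pics/sc1.png",cv2.resize(a,None,fx=5,fy=5,interpolation=cv2.INTER_CUBIC))
cv2.imwrite("pics/sd1.png",cv2.resize(b,None,fx=5,fy=5,interpolation=cv2.INTER_CUBIC))
E
```

```text
(no output)
```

View pics/sc1.png

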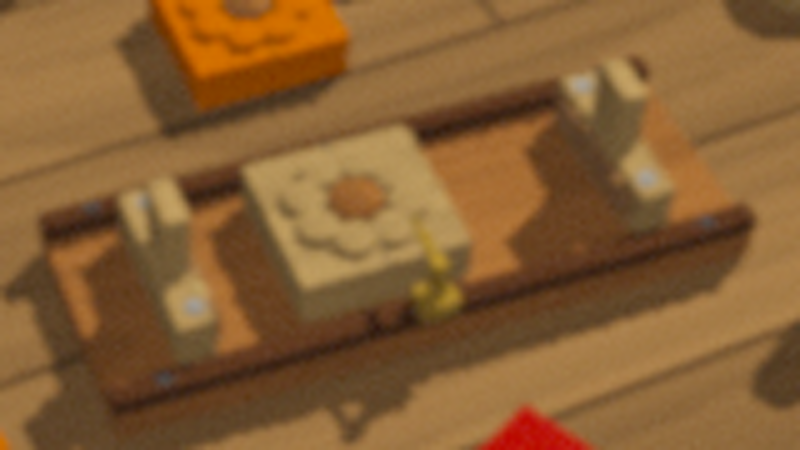

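The crop shows the rail-top outer corners at (42,218), (117,400), (752,212) and (640,65). The pointer tip is at (420,225), and the block top has corners (243,170), (405,127), (468,235) and (300,285). I'll fit the poses from these.

```bash
cat > h.py <<'E'
import numpy as np
from station import ctrl
from scipy.spatial.transform import Rotation as Ro
def ray(name,uv,z,state=None):
    c=ctrl.get_calibration(name)
    d=np.array([(uv[0]-c["cx"])/c["fx"],(uv[1]-c["cy"])/c["fy"],1.])
    if name=="wrist":
        q=state["tcp_rot"];R=Ro.from_quat([q[1],q[2],q[3],q[0]]).as_matrix();M=c["mount"]
        o=R@M[:3,3]+state["tcp_pos"];v=R@M[:3,:3]@d
    else: o=-c["R"].T@c["t"];v=c["R"].T@d
    return o+v*(z-o[2])/v[2]
E
python3 - <<'E'
from h import *
f=lambda u,v,z:ray("scene",(265+u/5,160+v/5),z)
L=f(42,218,.032),f(117,400,.032);Rr=f(752,212,.032),f(640,65,.032)
C=sum(L+Rr)/4
ey=(Rr[0]+Rr[1]-L[0]-L[1])[:2];print("C",C,"len",np.linalg.norm(ey)/2,"w",np.linalg.norm((L[1]-L[0])),np.linalg.norm(Rr[1]-Rr[0]))
ey/=np.linalg.norm(ey);print("yaw deg",np.degrees(np.arctan2(-ey[0],ey[1])))
ex=np.array([ey[1],-ey[0]])
def b(n,p):d=p[:2]-C[:2];print(n,np.round([d@ex*1e3,d@ey*1e3],1))
b("tip",f(420,225,.0675));b("pbase",f(437,312,.034))
for u,v in((243,170),(405,127),(468,235),(300,285)):b("blk",f(u,v,.05))
b("Ls tab top", (f(605,62,.095)+f(648,90,.095))/2);b("Rs tab top",(f(150,182,.095)+f(187,190,.095))/2)
b("Ls discs",f(580,85,.052));b("",f(647,178,.052));b("Rs discs",f(142,203,.052));b("",f(193,306,.052))
for n,u,v in(("mallet",455,185),("ring",427,152)):print(n,ray("scene",(u,v),0.))
E
```

```text
C [0.55190704 0.03995387 0.032     ] len 0.37555021717224546 w 0.13615608628896494 0.12984029926232193
yaw deg -4.216728293234943
tip [38.4 -6.2]
pbase [72.4 -8.7]
blk [-48.3 -75.5]
blk [-48.5  23.5]
blk [40.  22.9]
blk [ 41.9 -76.2]
Ls tab top [ -2.7 134.9]
Rs tab top [ -10.1 -131.2]
Ls discs [-43.6 132.5]
 [ 36.8 134. ]
Rs discs [ -41.9 -137.1]
 [  37.7 -135. ]
mallet [0.59741259 0.39814096 0.        ]
ring [ 4.32950938e-01  4.10698842e-01 -1.11022302e-16]
```

Fit so far, along the bed: pointer y about -7 mm, block about -26, left stop +134, right stop -135. Bed centre is about (0.556,0.040) and yaw about -4°. I'll move above it for a closer look.

Emit:
{"method": "arm_command", "body": {"motion": [[[-1,-1.0,1.1,0,0,0,0.7],[-1,-2.0,2.2,0,0,0,1.4],[-1,-3.0,3.3,0,0,0,2.1],[-1,-4.0,4.4,0,0,0,2.8],[-1,-5.0,5.5,0,0,0,3.5]]]}}

```text
t: 0.72
tcp_pos: [0.3016, -0.3936, 0.2311]
tcp_rot: [-0.0, 0.035, 0.999, 0.0]
force: [2.6, -0.1, 1.3]
width: -0.0004
```

Emit:
{"method": "arm_command", "body": {"motion": [[[-1,-0.6,1.35,0.1,0,0,0],[-1,-1.2,2.7,0.2,0,0,0],[-1,-1.8,4.05,0.3,0,0,0],[-1,-2.4,5.4,0.4,0,0,0],[-1,-3.0,6.75,0.5,0,0,0]]]}}

```text
t: 1.35
tcp_pos: [0.4398, -0.1323, 0.2113]
tcp_rot: [0.0, 0.034, 0.999, 0.0]
force: [1.8, 0.1, -0.3]
width: -0.0001
```

Emit:
{"method": "arm_command", "body": {"motion": [[[-1,-0.6,1.3,0.1,0,0,0],[-1,-1.2,2.6,0.2,0,0,0],[-1,-1.8,3.8,0.3,0,0,0],[-1,-1.8,3.8,0.3,0,0,0],[-1,-1.8,3.8,0.3,0,0,0]]]}}

```text
t: 1.98
tcp_pos: [0.5211, 0.0125, 0.1988]
tcp_rot: [-0.001, 0.034, 0.999, -0.0]
force: [1.3, -0.4, -0.7]
width: -0.0
```

```bash
python3 - <<'E'
from h import *
import cv2,pickle
s=ctrl.get_state();i=ctrl.capture("wrist");print(s["t"],s["tcp_pos"],s["tcp_rot"],s["force"])
pickle.dump(s,open("w1.pkl","wb"));cv2.imwrite("pics/w1raw.png",i[:,:,::-1])
cv2.imwrite("pics/w1.png",cv2.resize(i[:,:,::-1],(800,500),interpolation=cv2.INTER_CUBIC))
E
```

```text
1.975 [0.52111497 0.01249056 0.19876777] [-6.57907763e-04  3.39954523e-02  9.99421747e-01 -2.19415201e-04] [ 1.29489873 -0.36583785 -0.71060838]
```

View pics/w1.png

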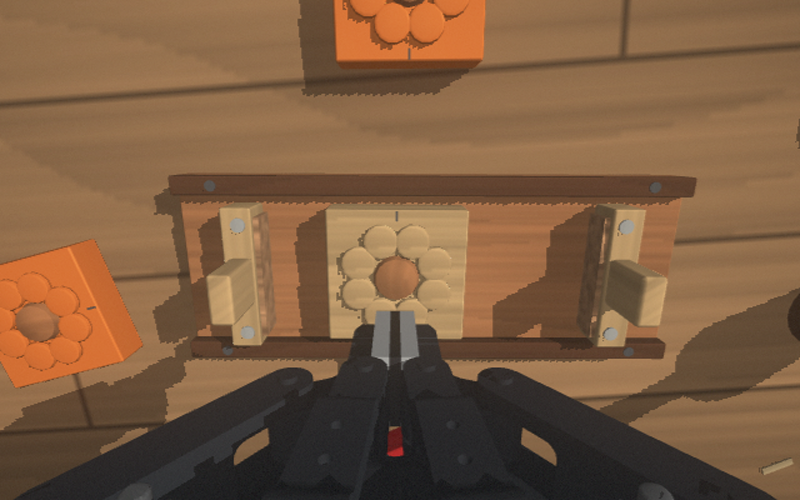

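The wrist view (image right = +y, down = +x) shows the following at 800-px scale:
- Right stop discs at (237,226) and (248,333)
- Left stop discs at (626,228) and (610,333)
- Block top spanning 327–467
- Rail screws at (208,186), (655,187), (228,351) and (629,352)

The pointer is hidden behind the fingers.

```bash
cat >> h.py <<'E'
import pickle
def setbed(C,yaw):
    pickle.dump((np.array(C),yaw),open("bed.pkl","wb"))
def tobed(p):
    C,y=pickle.load(open("bed.pkl","rb"));d=np.array(p[:2])-C
    return np.array([d@[np.cos(y),np.sin(y)],d@[-np.sin(y),np.cos(y)]])*1e3
def tcp_cmd(x,y,z):
    "units of tool shift from the measured pose to bed x,y mm, z mm"
    C,w=pickle.load(open("bed.pkl","rb"));c,n=np.cos(w),np.sin(w)
    P=np.append(C+np.array([c*x-n*y,n*x+c*y])/1e3,z/1e3);s=ctrl.get_state();q=s["tcp_rot"]
    R=Ro.from_quat([q[1],q[2],q[3],q[0]]).as_matrix()
    ty=R[:,1];dyaw=np.arctan2(-ty[0],ty[1])-w
    return np.round(R.T@(P-s["tcp_pos"])/.04,3),"turn z units",round(np.degrees(dyaw)/5,2)
E
python3 - <<'E'
from h import *
s=pickle.load(open("w1.pkl","rb"));g=lambda u,v,z:ray("wrist",(u*.8,v*.8),z,s)
S=[g(*p,.032) for p in((208,186),(655,187),(228,351),(629,352))]
print(np.round(S,4))
d=S[1]-S[0]+S[3]-S[2];yaw=np.arctan2(-d[0],d[1]);C=sum(S)[:2]/4
print("screws C",C,np.degrees(yaw));setbed(C,yaw)
for n,p in dict(nl=(169,176,.032),nr=(696,178,.032),fl=(192,358,.032),fr=(664,358,.032),nearL=(169,194,.02),
 rs1=(237,226,.052),rs2=(248,333,.052),ls1=(626,228,.052),ls2=(610,333,.052),ros=(397,278,.059),bl1=(327,210,.05),bl2=(467,210,.05),bl3=(329,339,.05),bl4=(463,338,.05),mark=(397,216,.05),
 rtab=(209,302,.095),ltab=(665,300,.095)).items():
  print(n,np.round(tobed(g(*p)),1))
print(tcp_cmd(0,-185,150))
E
```

```text
[[ 0.4742 -0.1196  0.032 ]
 [ 0.4971  0.2015  0.032 ]
 [ 0.6046 -0.1277  0.032 ]
 [ 0.6277  0.1928  0.032 ]]
screws C [0.55090788 0.03674616] -4.094329154916255
nl [ -72.3 -188.5]
nr [-71.9 188.8]
fl [  71.6 -189.7]
fr [ 70.7 190.1]
nearL [ -58.2 -196.6]
rs1 [ -40.  -135.8]
rs2 [  40.3 -135.3]
ls1 [-39.3 132.9]
ls2 [ 39.7 132.6]
ros [ -4.9 -25.3]
bl1 [-50.9 -73.6]
bl2 [-51.2  22.7]
bl3 [ 46.  -75.9]
bl4 [44.9 24.3]
mark [-46.9 -25.5]
rtab [  -0.5 -141.5]
ltab [ -2.5 139.7]
(array([-0.691, -3.957,  1.227]), 'turn z units', np.float64(0.03))
```

Emit:
{"method": "arm_command", "body": {"motion": [[[-1,-0.2,-1.3,0.4,0,0,0],[-1,-0.4,-2.6,0.8,0,0,0],[-1,-0.7,-3.95,1.2,0,0,0],[-1,-0.7,-3.95,1.2,0,0,0],[-1,-0.7,-3.95,1.2,0,0,0]]]}}

```text
t: 2.65
tcp_pos: [0.5381, -0.1482, 0.1515]
tcp_rot: [0.0, 0.036, 0.999, 0.0]
force: [-0.6, 0.8, -0.5]
width: 0.0001
```

```bash
python3 - <<'E'
from h import *
import cv2
s=ctrl.get_state();i=ctrl.capture("wrist");print(s["t"],s["tcp_pos"],s["force"],tobed(s["tcp_pos"]))
pickle.dump(s,open("w2.pkl","wb"));cv2.imwrite("pics/w2raw.png",i[:,:,::-1])
cv2.imwrite("pics/w2.png",cv2.resize(i[:,:,::-1],(800,500),interpolation=cv2.INTER_CUBIC))
print(tcp_cmd(0,-172,65))
E
```

```text
2.65 [ 0.5380576  -0.148155    0.15152036] [-0.62120931  0.82158155 -0.51797808] [   0.38421855 -185.34675592]
(array([0.018, 0.314, 2.172]), 'turn z units', np.float64(0.02))
```

View pics/w2.png

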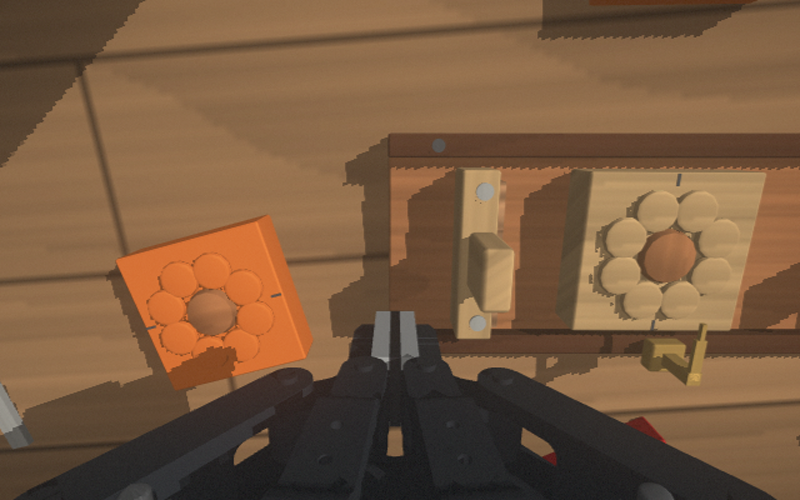

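The pointer tip is at (702,324), its base at about (660,360), and the near block mark at (679,180). The orange look-alike's right corner is at (312,345).

```bash
python3 - <<'E'
from h import *
s=pickle.load(open("w2.pkl","rb"))
for n,p in dict(tip=(702,325,.0675),post_out=(694,384,.0675),base_l=(643,372,.032),base_r=(673,372,.032),mark=(679,180,.05),mark2=(653,325,.05),ros=(669,257,.059),bl1=(590,171,.05),bl2=(765,174,.05),bl3=(573,330,.05),bl4=(735,330,.05),rs1=(485,191,.052),rs2=(477,323,.052),screw=(439,146,.032),endrail=(389,134,.032),or1=(312,345,0.03),or2=(268,217,.05)).items():
  print(n,np.round(tobed(ray("wrist",(p[0]*.8,p[1]*.8),p[2],s)),1))
E
```

```text
tip [34.5 -8.7]
post_out [72.9 -6.1]
base_l [ 85.3 -14.9]
base_r [85.4  5.8]
mark [-46.6 -25. ]
mark2 [ 42.3 -25.5]
ros [ -3.9 -29. ]
bl1 [-51.6 -76. ]
bl2 [-49.9  23. ]
bl3 [ 45.6 -74.8]
bl4 [45.7 26.3]
rs1 [ -40.7 -135. ]
rs2 [  39.9 -135.4]
screw [ -65.1 -159.6]
endrail [ -72.  -189.3]
or1 [  65.7 -242.3]
or2 [ -25.6 -259.3]
```

Emit:
{"method": "arm_command", "body": {"motion": [[[-1,0,0.1,0.7,0,0,0],[-1,0,0.2,1.4,0,0,0],[-1,0,0.3,2.15,0,0,0],[-1,0,0.3,2.15,0,0,0],[-1,0,0.3,2.15,0,0,0]]]}}

```text
t: 3.32
tcp_pos: [0.5404, -0.1346, 0.0667]
tcp_rot: [0.001, 0.034, 0.999, -0.0]
force: [0.4, -0.4, -0.1]
width: -0.0
```

Emit:
{"method": "arm_command", "body": {"motion": [[[-1,0,0.25,0,0,0,0],[-1,0,0.45,0,0,0,0],[-1,0,0.7,0,0,0,0],[-1,0,0.95,0,0,0,0],[-1,0,1.2,0,0,0,0]]]}}

```text
t: 3.95
tcp_pos: [0.5436, -0.0879, 0.0666]
tcp_rot: [0.001, 0.034, 0.999, -0.001]
force: [1.7, -10.5, 3.4]
width: 0.0002
```

```bash
python3 - <<'E'
from h import *
import cv2
s=ctrl.get_state();i=ctrl.capture("wrist");print(s["t"],s["force"],tobed(s["tcp_pos"]),s["tcp_pos"][2])
pickle.dump(s,open("w3.pkl","wb"));cv2.imwrite("pics/w3raw.png",i[:,:,::-1])
cv2.imwrite("pics/w3.png",cv2.resize(i[:,:,::-1],(800,500),interpolation=cv2.INTER_CUBIC))
E
```

```text
3.95 [  1.72285856 -10.46007014   3.37983911] [   1.5865322  -124.88737414] 0.06656971347462867
```

View pics/w3.png

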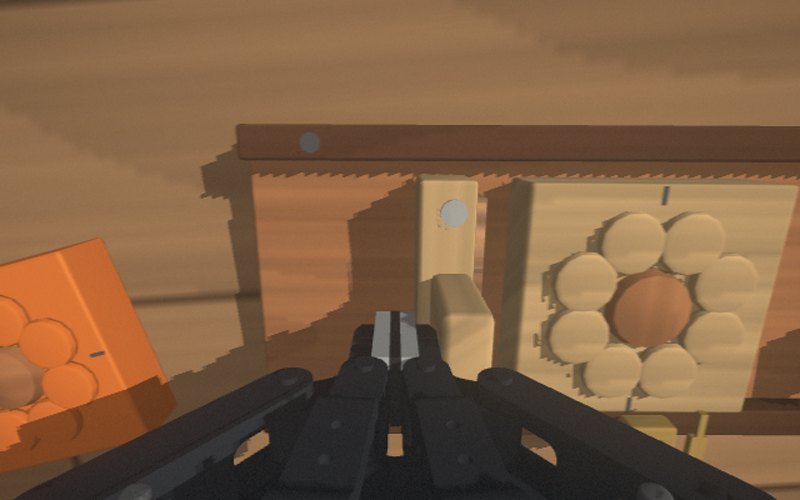

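The stop moved with the fingers. Disc at (454,213), pointer tip at (704,412), near block mark at (667,195), far mark at (630,403).

```bash
python3 - <<'E'
from h import *
s=pickle.load(open("w3.pkl","rb"))
for n,p in dict(tip=(704,413,.0675),mark=(667,187,.05),mark2=(630,410,.05),bl1=(531,181,.05),bl2=(799,184,.05),bl3=(515,411,.05),bl4=(743,412,.05),rs1=(454,213,.052),screw=(310,143,.032),endrail=(236,125,.032)).items():
  print(n,np.round(tobed(ray("wrist",(p[0]*.8,p[1]*.8),p[2],s)),1))
E
```

```text
tip [33.9 -7.1]
mark [-50.1 -25. ]
mark2 [ 44.8 -24.5]
bl1 [-52.1 -75.6]
bl2 [-51.3  23.6]
bl3 [ 45.5 -73.8]
bl4 [45.7 24.3]
rs1 [ -40.5 -103.8]
screw [ -65.4 -159.9]
endrail [ -72.2 -188.9]
```

Emit:
{"method": "arm_command", "body": {"motion": [[[-1,-0.04,0.15,0.02,0,0,0],[-1,-0.04,0.25,0.02,0,0,0],[-1,-0.04,0.31,0.02,0,0,0],[-1,-0.04,0.37,0.02,0,0,0],[-1,-0.04,0.43,0.02,0,0,0]]]}}

```text
t: 4.62
tcp_pos: [0.5453, -0.0714, 0.0657]
tcp_rot: [-0.0, 0.034, 0.999, -0.001]
force: [-1.4, -12.1, 4.8]
width: -0.0004
```

Emit:
{"method": "arm_command", "body": {"motion": [[[-1,0,0.06,0,0,0,0],[-1,0,0.12,0,0,0,0],[-1,0,0.18,0,0,0,0],[-1,0,0.24,0,0,0,0],[-1,0,0.3,0,0,0,0]]]}}

```text
t: 5.25
tcp_pos: [0.5461, -0.0596, 0.0657]
tcp_rot: [-0.0, 0.034, 0.999, -0.001]
force: [-2.2, -11.6, 5.0]
width: 0.0001
```

```bash
python3 - <<'E'
from h import *
import cv2
s=ctrl.get_state();i=ctrl.capture("wrist");print(s["t"],s["force"],tobed(s["tcp_pos"]),s["tcp_pos"][2])
pickle.dump(s,open("w4.pkl","wb"))
cv2.imwrite("pics/w4.png",cv2.resize(i[:,:,::-1],(800,500),interpolation=cv2.INTER_CUBIC))
E
```

```text
5.25 [ -2.24102304 -11.60267639   4.99695953] [  2.08399052 -96.41320255] 0.06569283562936007
```

View pics/w4.png

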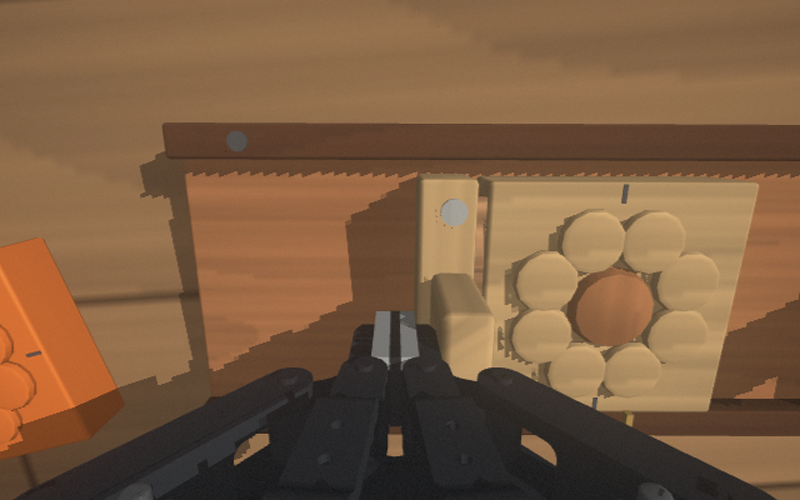

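The block now follows the right stop. Near mark at (626,185), far mark at (595,408), pointer tip at (629,413).

```bash
python3 - <<'E'
from h import *
s=pickle.load(open("w4.pkl","rb"))
for n,p in dict(tip=(630,413,.0675),mark=(626,185,.05),mark2=(594,410,.05),bl1=(491,180,.05),bl2=(758,184,.05),bl4=(709,411,.05),rs1=(454,213,.052),screw=(236,141,.032),endrail=(163,123,.032)).items():
  print(n,np.round(tobed(ray("wrist",(p[0]*.8,p[1]*.8),p[2],s)),1))
E
```

```text
tip [33.8 -7.6]
mark [-50.4 -12.3]
mark2 [ 44.7 -12. ]
bl1 [-52. -62.]
bl2 [-50.8  36.2]
bl4 [45.  37.2]
rs1 [-40.1 -75.4]
screw [ -65.7 -160.8]
endrail [ -72.5 -189. ]
```

Emit:
{"method": "arm_command", "body": {"motion": [[[-1,0,0.04,0,0,0,0],[-1,0,0.08,0,0,0,0],[-1,0,0.12,0,0,0,0],[-1,0,0,0,0,0,0],[-1,0,-0.3,0,0,0,0]]]}}

```text
t: 5.92
tcp_pos: [0.5459, -0.0699, 0.0649]
tcp_rot: [0.0, 0.034, 0.999, 0.0]
force: [-0.5, -0.7, -0.9]
width: -0.0001
```

```bash
python3 - <<'E'
from h import *
s=ctrl.get_state();print(s["t"],s["force"],tobed(s["tcp_pos"]),s["tcp_pos"][2])
print(tcp_cmd(0,-110,150),tcp_cmd(0,168,150))
E
```

```text
5.925 [-0.54765854 -0.72633921 -0.90032829] [   2.66344931 -106.70553474] 0.06487497322122096
(array([ 0.065, -0.081, -2.128]), 'turn z units', np.float64(0.04)) (array([ 0.038,  6.869, -2.125]), 'turn z units', np.float64(0.04))
```

Emit:
{"method": "arm_command", "body": {"motion": [[[-1,0.05,-0.05,-1.1,0,0,0],[-1,0.05,0,-2.1,0,0,0],[-1,0.05,1.4,-2.1,0,0,0],[-1,0.05,2.8,-2.1,0,0,0],[-1,0.05,4.2,-2.1,0,0,0]]]}}

```text
t: 6.55
tcp_pos: [0.5552, 0.0989, 0.1489]
tcp_rot: [0.0, 0.035, 0.999, 0.0]
force: [1.1, -0.3, 1.2]
width: 0.0
```

Emit:
{"method": "arm_command", "body": {"motion": [[[-1,0,1.4,0,0,0,0],[-1,0,2.65,0,0,0,0],[-1,0,2.65,0.7,0,0,0],[-1,0,2.65,1.5,0,0,0],[-1,0,2.65,2.1,0,0,0]]]}}

```text
t: 7.18
tcp_pos: [0.562, 0.2031, 0.0631]
tcp_rot: [-0.0, 0.034, 0.999, -0.0]
force: [-0.1, -0.6, -0.0]
width: 0.0002
```

```bash
python3 - <<'E'
from h import *
import cv2
s=ctrl.get_state();i=ctrl.capture("wrist");print(s["t"],s["force"],tobed(s["tcp_pos"]),s["tcp_pos"][2])
pickle.dump(s,open("w5.pkl","wb"))
cv2.imwrite("pics/w5.png",cv2.resize(i[:,:,::-1],(800,500),interpolation=cv2.INTER_CUBIC))
print(tcp_cmd(0,90,65))
E
```

```text
7.175 [-0.05357527 -0.6392976  -0.00595387] [ -0.79727561 166.77241938] 0.06313219494444634
(array([-0.052, -1.892, -0.117]), 'turn z units', np.float64(0.03))
```

View pics/w5.png

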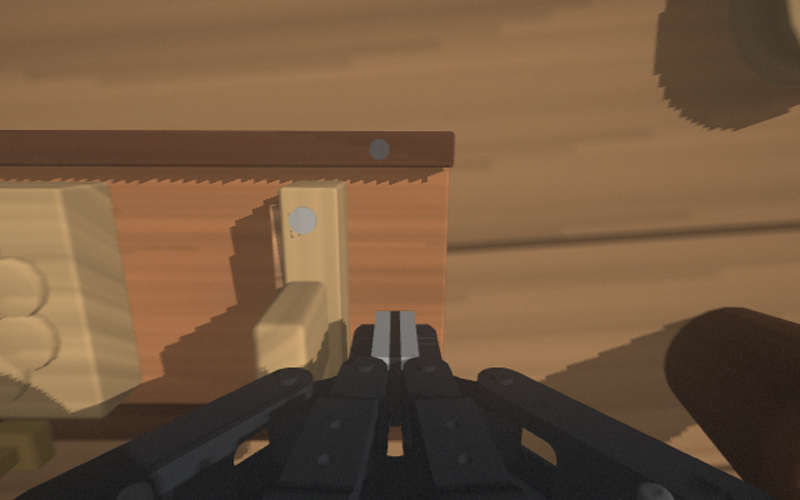

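The fingers stand behind the left stop tab with the mallet clear. I'll push the left stop in.

Emit:
{"method": "arm_command", "body": {"motion": [[[-1,0,-0.25,0,0,0,0],[-1,0,-0.5,0,0,0,0],[-1,0,-0.75,0,0,0,0],[-1,0,-1.0,0,0,0,0],[-1,0,-1.25,0,0,0,0]]]}}

```text
t: 7.85
tcp_pos: [0.5596, 0.1549, 0.0655]
tcp_rot: [0.001, 0.035, 0.999, 0.002]
force: [-1.4, 10.6, -7.6]
width: -0.0002
```

Emit:
{"method": "arm_command", "body": {"motion": [[[-1,0,-0.22,0,0,0,0],[-1,0,-0.44,0,0,0,0],[-1,0,-0.61,0,0,0,0],[-1,0,-0.7,0,0,0,0],[-1,0,-0.75,0,0,0,0]]]}}

```text
t: 8.48
tcp_pos: [0.5575, 0.1248, 0.0655]
tcp_rot: [0.001, 0.035, 0.999, 0.002]
force: [-2.1, 10.3, -6.6]
width: -0.0002
```

```bash
python3 - <<'E'
from h import *
import cv2
s=ctrl.get_state();i=ctrl.capture("wrist");print(s["t"],s["force"],tobed(s["tcp_pos"]),s["tcp_pos"][2])
pickle.dump(s,open("w6.pkl","wb"))
cv2.imwrite("pics/w6.png",cv2.resize(i[:,:,::-1],(800,500),interpolation=cv2.INTER_CUBIC))
E
```

```text
8.475 [-2.14261288 10.29663657 -6.60271735] [ 0.25340248 88.33464456] 0.06550782784334991
```

View pics/w6.png

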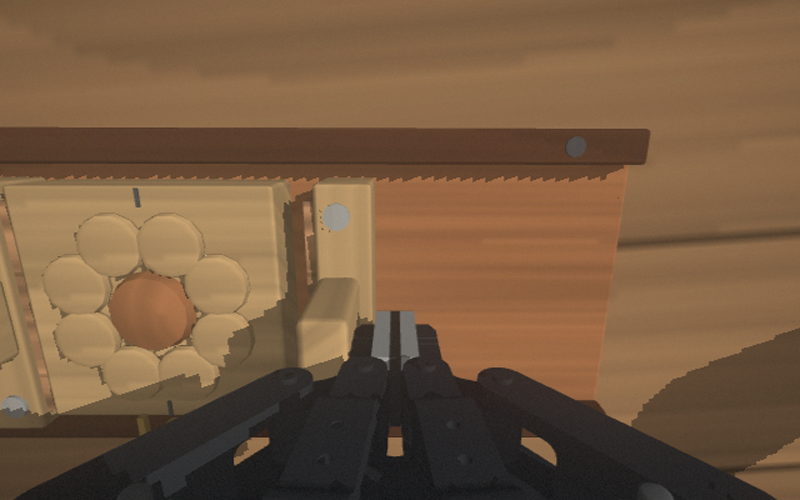

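Near mark at (137,188), far mark at (171,413), tip at (142,416), left stop disc at (336,217), right stop disc at (14,405).

```bash
python3 - <<'E'
from h import *
s=pickle.load(open("w6.pkl","rb"))
for n,p in dict(tip=(142,416,.0675),mark=(136,188,.05),mark2=(171,413,.05),ble=(275,183,.05),bll=(6,184,.05),ls=(336,217,.052),rs=(14,405,.052),screw=(576,146,.032)).items():
  print(n,np.round(tobed(ray("wrist",(p[0]*.8,p[1]*.8),p[2],s)),1))
E
```

```text
tip [33.3 -8.5]
mark [-50.8  -7.4]
mark2 [44.3 -7.8]
ble [-52.7  43.7]
bll [-52.2 -54.6]
ls [-40.4  65.8]
rs [ 38.9 -71.5]
screw [-65.8 160.2]
```

Emit:
{"method": "arm_command", "body": {"motion": [[[-1,0,-0.06,0,0,0,0],[-1,0,-0.12,0,0,0,0],[-1,0,-0.17,0,0,0,0],[-1,0,-0.2,0,0,0,0],[-1,0,-0.22,0,0,0,0]]]}}

```text
t: 9.15
tcp_pos: [0.5569, 0.1162, 0.0655]
tcp_rot: [0.001, 0.035, 0.999, 0.002]
force: [-1.3, 9.8, -6.3]
width: 0.0001
```

Emit:
{"method": "arm_command", "body": {"motion": [[[-1,0,-0.005,0,0,0,0],[-1,0,-0.01,0,0,0,0],[-1,0,-0.015,0,0,0,0],[-1,0,-0.02,0,0,0,0],[-1,0,-0.025,0,0,0,0]]]}}

```text
t: 9.78
tcp_pos: [0.5568, 0.1153, 0.0655]
tcp_rot: [0.001, 0.035, 0.999, 0.002]
force: [-2.0, 10.6, -6.3]
width: -0.0001
```

Emit:
{"method": "arm_command", "body": {"motion": [[[-1,0,-0.006,0,0,0,0],[-1,0,-0.012,0,0,0,0],[-1,0,-0.018,0,0,0,0],[-1,0,-0.023,0,0,0,0],[-1,0,-0.028,0,0,0,0]]]}}

```text
t: 10.4
tcp_pos: [0.5567, 0.1143, 0.0656]
tcp_rot: [0.001, 0.035, 0.999, 0.002]
force: [-1.9, 11.7, -6.9]
width: 0.0001
```

Emit:
{"method": "arm_command", "body": {"motion": [[[-1,0,-0.003,0,0,0,0],[-1,0,-0.006,0,0,0,0],[-1,0,-0.009,0,0,0,0],[-1,0,-0.012,0,0,0,0],[-1,0,-0.014,0,0,0,0]]]}}

```text
t: 11.02
tcp_pos: [0.5568, 0.1142, 0.0656]
tcp_rot: [0.001, 0.035, 0.999, 0.002]
force: [-2.6, 13.5, -7.3]
width: -0.0002
```

Emit:
{"method": "arm_command", "body": {"motion": [[[-1,0,-0.004,0,0,0,0],[-1,0,-0.009,0,0,0,0],[-1,0,-0.01,0,0,0,0],[-1,0,-0.01,0,0,0,0],[-1,0,-0.01,0,0,0,0]]]}}

```text
t: 11.65
tcp_pos: [0.5568, 0.1142, 0.0656]
tcp_rot: [0.001, 0.034, 0.999, 0.002]
force: [-4.1, 15.1, -7.1]
width: 0.0003
```

Emit:
{"method": "arm_command", "body": {"motion": [[[-1,0,-0.003,0,0,0,0],[-1,0,-0.003,0,0,0,0],[-1,0,-0.003,0,0,0,0],[-1,0,-0.003,0,0,0,0],[-1,0,-0.003,0,0,0,0]]]}}

```text
t: 12.28
tcp_pos: [0.5568, 0.1142, 0.0655]
tcp_rot: [0.001, 0.034, 0.999, 0.003]
force: [-2.7, 15.7, -7.4]
width: -0.0
```

Emit:
{"method": "arm_command", "body": {"motion": [[[-1,0,0.1,0,0,0,0],[-1,0,0.4,0,0,0,0],[-1,0,0.6,-0.9,0,0,0],[-1,0,1.6,-2.1,0,0,0],[-1,0,1.6,-2.1,0,0,0]]]}}

```text
t: 12.9
tcp_pos: [0.5634, 0.1786, 0.1536]
tcp_rot: [0.004, 0.033, 0.999, 0.002]
force: [-0.8, -0.5, -0.3]
width: 0.0001
```

```bash
python3 - <<'E'
from h import *
import cv2
s=ctrl.get_state();i=ctrl.capture("wrist");print(s["t"],s["force"],tobed(s["tcp_pos"]),s["tcp_pos"][2])
pickle.dump(s,open("w7.pkl","wb"))
cv2.imwrite("pics/w7.png",cv2.resize(i[:,:,::-1],(800,500),interpolation=cv2.INTER_CUBIC))
E
```

```text
12.9 [-0.7748404  -0.48638597 -0.25985836] [  2.36739029 142.38529779] 0.15361258265372066
```

View pics/w7.png

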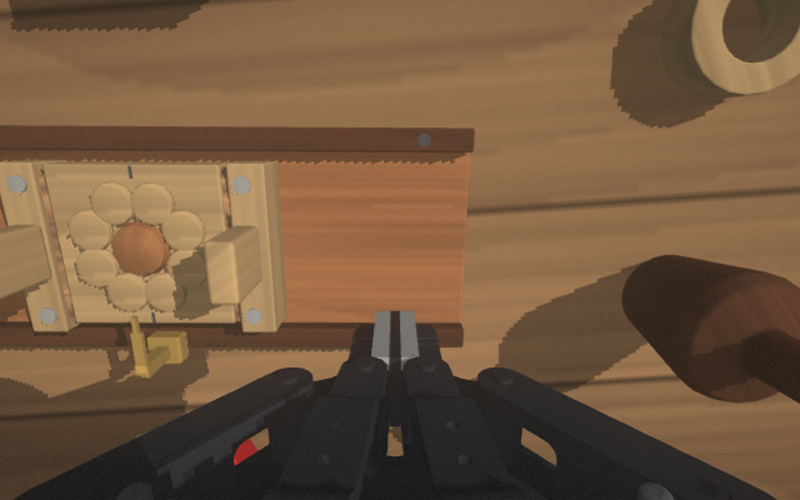

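The block sits between both stops. Pixels: tip (135,317), near mark (130,166), far mark (153,321), left discs (242,186) and (254,318), right discs (17,184) and (48,316).

```bash
python3 - <<'E'
from h import *
s=pickle.load(open("w7.pkl","rb"))
for n,p in dict(tip=(135,317,.0675),mark=(130,166,.05),mark2=(153,323,.05),ls=(242,186,.052),ls2=(254,318,.052),rs=(17,184,.052),rs2=(48,316,.052),screw=(424,140,.032)).items():
  print(n,np.round(tobed(ray("wrist",(p[0]*.8,p[1]*.8),p[2],s)),1))
E
```

```text
tip [33.3 -7.7]
mark [-50.9  -7. ]
mark2 [44.9 -8.5]
ls [-40.2  55.5]
ls2 [40.5 55.4]
rs [-40.9 -70.9]
rs2 [ 39.4 -70.9]
screw [-65.8 159.5]
```

```bash
python3 -c "
from station import ctrl
print(ctrl.sign_off(), ctrl.get_state()['t'])"
```

```text
the job is handed in; nothing more can be done
the job is handed in; nothing more can be done
```

I handed the job in at about 13 s of robot time. The block sits centred under the pointer with both stops against it. `sign_off` gives no verdict, so these are my own measurements.

**What I did:** I pushed the right stop's tab with the shut fingers until the block came under the pointer. I then pushed the left stop in slowly until the force rose above its own drag of about 10.2 N. I held the nip for about 1 s. The arm force read 14.8–15.5 N along the bed, so about 4.6–5.3 N of it reached the block. Then I backed the arm away, clear of everything.

**Last wrist picture:**

| Check | Reading |
|---|---|
| Pointer tip along the bed | −7.7 mm |
| Block middle along the bed | −7.75 mm |
| Left stop | +55.5 mm |
| Right stop | −70.9 mm |
| Stop spacing | 126.4 mm (126 is an exact fit) |
| Block skew | up to about 0.9°, within reading error (limit 2°) |

**What is less certain:**
- **Pointer position:** its tip read between −7.1 and −8.7 mm across the wrist pictures. A rough early estimate from the scene camera differed by a few mm, and I set it aside.
- **Force on the right stop:** I did not measure it. I inferred it from the left push less the block's drag of 0.5–3 N.
- **Bystanders:** the arm stayed clear of the mallet, ring and gouge, but I did not re-measure where they stand.

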